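# Clear the bobbin from a sliding lid's way and open the box

### The job

The sliding lid of the small wooden tool box is blocked by the tall bobbin standing just off the end where it slides out. With the lid still shut, take that bobbin away and stand it upright in the empty bay of the two-bay tray; then slide the lid fully open by its grip and let go.

Things in the scene. Friction and masses are not known exactly. Their poses are not given: they have to be found in the camera images.
- bobbin: Tall bobbin of pale turned wood, 110 mm high, 40 to 85 g, upright on the table 38 to 46 mm off the box's lid end. Round: foot disc 52 mm across, 9 mm thick; stem 24 mm across; plain cylindrical head 34 mm across, from 82 mm up to the top: take it by the head from above. Origin: centre of its underside, z up. The bobbins by the box's side and in the tray are shorter (78, 60 mm) with thin wide heads.
- empty_bay (a point): Floor centre of the empty bay of the fixed dark wooden tray (250 x 130 mm outside, walls 30 mm high and 6 mm thick, a crosswise wall splits it into two bays). The bay is 116 mm (x) by 118 mm (y) inside; its floor, this point, is 6 mm above the table. z is up; x runs along the tray towards the other bay, which holds a short bobbin.
- lid_knob (a point): Centre of the upright dark wooden grip on the pale lid of the fixed dark box (200 x 96 mm, 55 mm high). The grip is 16 mm thick along x, 36 mm wide along y and 36 mm high, and this point is 68 mm above the table, 18 mm above the lid. It moves with the lid. z is up; the lid slides out towards -x, past the box's near end, which is 34 mm from this point when shut.
- lid (a joint): How far the lid has been slid out, in m: 0 shut, 0.10 fully open at its stop. It slides level with a light drag of about 1.5 N and stays where it is left; shut (within a few mm) at the start.
Things that resemble listed ones, but are neither listed nor needed, are in the scene too. What is shaped like the bobbin but pink or turquoise is not meant.

How it is judged:
By the outcome, as a careful person would: the job done as asked, in the order asked, and still so for the second after the job is handed in, with the robot touching nothing.
It also fails if it takes over 48 s, if anything falls off the work surface, if the arm or the gripper's body presses on something with over 40 N, if the wrist force passes 120 N, or if a joint passes its speed limit or range.

### The arm

A 6-joint arm with a two-finger parallel gripper is mounted at the origin on the work surface. World frame = base frame: x ahead of the robot, y to its left, z up, the work surface at z = 0. Lengths are in m, angles in rad, forces in N, time in s.
With the tool pointing down it reaches from about 0.35 to 0.975 m from the base axis. Payload 4.9 kg.
Tool frame: the origin (TCP) lies at the centre of the arm's flange, where the gripper is bolted on; the fingertips stand 173 mm ahead of it and the grasp point (between the pads) lies 155 mm ahead of it (ctrl.finger_overhang is the distance from the TCP to the fingertips, in m); z points along the fingers, y is the direction in which the jaws open and shut (so a half turn about z gives the same grasp; the last joint's range is limited). The gripper opens to 85 mm and grips with 20 to 120 N. Pads are 22 mm wide; open, the fingers measure 114 mm over their backs; the gripper's body (76 mm by 85 mm) begins 54 mm behind the grasp point. The pads swing forward as they close: fully open they stand 13 mm farther back than shut.
Start: joints at [1.095, 0.053, 1.613, -0, 1.476, -0.119], TCP at [0.218, 0.586, 0.405] pointing down, gripper open.
Joint ranges: [-3.01, 3.01], [-1.01, 2.22], [0.06, 2.58], [-1.02, 4.17], [0.09, 2.62], [-3.14, 3.14]. Speed limits (rad/s): [2.57, 2.57, 3.14, 3.14, 3.14, 3.14].

### API

Orientations are given as a rotation vector (axis times angle).
In Python, from station import ctrl, eyes, spotter gives the robot as it stands.
- The arm moves only by the shell command python3 -m crank 'ROWS' [FORCE]. ROWS is JSON, a list of rows, each a list of 7 numbers: the turn, a rotation vector about the tool's x, y, z in rad, then the shift along the tool's x, y, z in mm, then the closure, from -1 (fully open) to 1 (shut). A call has 1 to 8 rows; each row shifts and turns the pose as measured when the row begins, along the tool's axes as they then stand; what a row does not reach is not made up. A row lasts 1/12 s, in which the tool goes at most 41.7 mm and 7.16 degrees, less where a joint would pass 70% of its speed; a pose out of reach is approached as far as the arm can. A call is refused whole if a number of a shift passes 41.7 or a number of a turn 0.125, either way. A call with a gripper value outside its range is refused whole. The fingers move at their own pace and stop on an object; FORCE is the grip in N (left out, the last holds). Time passes only in rows, so rows that do not move let the fingers close. It gives the time, the measured TCP pose, the force and the opening at its end, in the units of the state.
- ctrl.get_obs(): the state, without advancing time (a new reading comes with each control period).
- eyes.get_image(name): name is "side" or "top" or "wrist"; returns a dict with "image" (420x560x3 uint8, red, green, blue), "vertical_fov" (degrees; the focal length in pixels is half the picture's height over the tangent of half this angle, whatever the lens; pixels are square), "cx", "cy" (the principal point, pixels), "dist" ([k1, k2, p1, p2, k3] as OpenCV has them; the pictures are not rectified), "rvec" (rotation vector, rad) and "tvec" (3), from world to camera coordinates, as OpenCV has them; the wrist camera has in their place "mount" (4x4, takes a point from camera to tool coordinates, whose origin is the TCP and whose axes are the flange's). Camera axes: x right, y down, z forward; pixel columns grow to the right and rows downward; lengths in m; the calibration is good to about 2 mm. A picture is of the moment at which its call begins: read the wrist's pose just before it. There is no depth.
- ctrl.finish_job(): hands the job in, once; it reports no verdict.
Trained networks look in a picture, given as the dict that the camera call returned (one of the last four; its "shot" number tells which), for a name from the list of things; names that differ only in an ending like _2 or _b are one class to them, and where a whole thing is asked for, a point or a joint stands for the part that bears it (a point fixed in the world has none). Each returns a list of dicts, best first, with "confidence" (0 to 1); they miss things now and then, are a little off and sometimes report something else, mostly with a low value. They report only what shows in the picture. A call takes as long as a camera call. They do not tell look-alikes from the thing itself.
- spotter.look_for(query, picture): "centre" ([x, y, z] in m, in world coordinates, good to about 4 mm: the middle of the surface that is visible of it).
- spotter.outline_of(query, picture): "region" (420x560 bool, what is visible of it).
- spotter.mark_of(query, picture): "centre" ([x, y, z] in m, in world coordinates, good to about 4 mm: a listed point, or the origin of a listed thing).
The state is a dict: "t": time; "q": joint angles; "dq": joint speeds; "effort": joint torques, N m; "tool_pos": TCP position; "tool_rot": TCP orientation; "contact_force": force on the tool from outside, world axes, zero at the start; "wrist_torque": the same for the moment, N m; "opening": finger opening in m.
Only numpy, scipy, OpenCV 4.12 (cv2) and the standard library are available. Lean on these libraries where they do the work, as an engineer would, in place of code of your own. Each camera call takes 0.05 s, during which the arm holds its last target.

## Working session

There is one attempt and no reset: what is moved stays moved. The work goes in short steps, Python scripts to look and compute and a shell command to move; the robot and the scene stay as the last step left them, time stands still between calls to the robot, and variables do not carry over. Pictures are saved under pics/ and viewed, and the job is handed in when it is done.

```bash
mkdir -p pics; ls
python3 - <<'E'
from station import ctrl, eyes, spotter
import cv2
o=ctrl.get_obs(); print(o['t'],o['tool_pos'],o['tool_rot'],o['opening'],ctrl.finger_overhang)
for n in ('top','side'):
    p=eyes.get_image(n); cv2.imwrite(f'pics/{n}0.png',p['image'][:,:,::-1])
    for q in ('bobbin','empty_bay','lid_knob'):
        for d in spotter.mark_of(q,p)[:5]:
            print(n,q,[round(float(v),3) for v in d['centre']],round(d['confidence'],2))
E
```

```text
pics
0.0 [0.21817858 0.58540276 0.40345357] [-5.57364673e-01 -3.09115051e+00  3.08511339e-03] 0.0854720310398739 0.1734
top bobbin [0.462, 0.202, -0.002] 0.77
top bobbin [0.417, 0.31, -0.0] 0.65
top bobbin [0.486, 0.081, 0.003] 0.63
top empty_bay [0.56, -0.214, 0.007] 0.74
top lid_knob [0.543, 0.204, 0.068] 0.88
side bobbin [0.467, 0.2, -0.0] 0.96
side bobbin [0.485, 0.079, -0.002] 0.89
side bobbin [0.42, 0.311, -0.001] 0.64
side empty_bay [0.563, -0.22, 0.003] 0.61
```

View pics/top0.png

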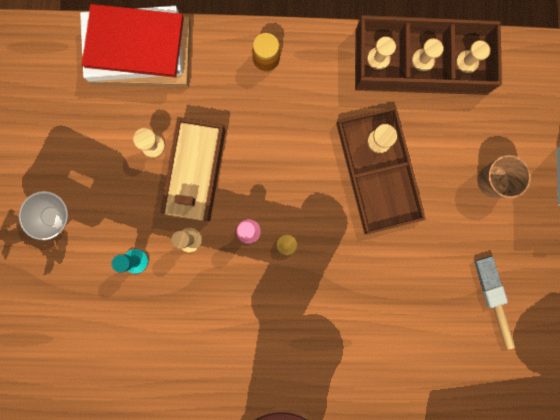

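View pics/side0.png

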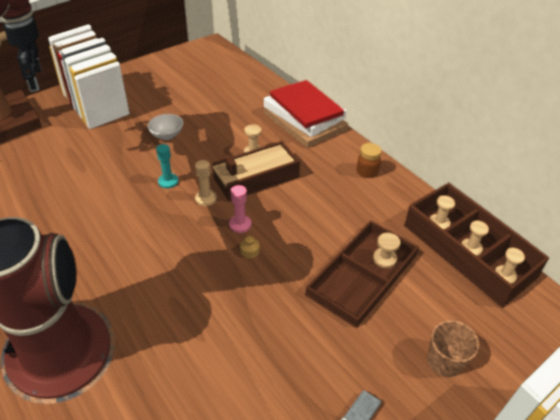

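```bash
cat > h.py <<'E'
from station import ctrl, eyes, spotter
import cv2, numpy as np
from scipy.spatial.transform import Rotation as R
def cam(p):
    f=p['image'].shape[0]/2/np.tan(np.radians(p['vertical_fov'])/2)
    K=np.array([[f,0,p['cx']],[0,f,p['cy']],[0,0,1.]])
    if 'rvec' in p and p['rvec'] is not None:
        Rm=cv2.Rodrigues(np.array(p['rvec'],float))[0]; t=np.array(p['tvec'],float).reshape(3)
    else:
        o=p['obs']; T=np.eye(4); T[:3,:3]=R.from_rotvec(o['tool_rot']).as_matrix(); T[:3,3]=o['tool_pos']
        C=np.linalg.inv(T@np.array(p['mount'])); Rm=C[:3,:3]; t=C[:3,3]
    return K,np.array(p['dist'],float),Rm,t
def proj(p,X):
    K,d,Rm,t=cam(p); return cv2.projectPoints(np.array(X,float).reshape(-1,1,3),cv2.Rodrigues(Rm)[0],t,K,d)[0].reshape(-1,2)
def onz(p,uv,z):
    K,d,Rm,t=cam(p); n=cv2.undistortPoints(np.array(uv,float).reshape(-1,1,2),K,d).reshape(-1,2)
    r=np.c_[n,np.ones(len(n))]@Rm; c=-Rm.T@t
    return c+r*((z-c[2])/r[:,2])[:,None]
def wrist():
    o=ctrl.get_obs(); p=eyes.get_image('wrist'); p['obs']=o; return p
def plan(pos,jaw_yaw):
    """TCP target pos, pointing down, tool y along jaw_yaw (mod pi): print total turn (tool rv) & shift in tool axes"""
    o=ctrl.get_obs(); Rc=R.from_rotvec(o['tool_rot'])
    best=None
    for a in (jaw_yaw,jaw_yaw+np.pi):
        y=np.array([np.cos(a),np.sin(a),0]); z=np.array([0,0,-1.]); x=np.cross(y,z)
        Rt=R.from_matrix(np.c_[x,y,z]); rv=(Rc.inv()*Rt).as_rotvec()
        if best is None or np.linalg.norm(rv)<np.linalg.norm(best[0]): best=(rv,Rt)
    s=Rc.inv().apply(np.array(pos)-o['tool_pos'])*1000
    s2=best[1].inv().apply(np.array(pos)-o['tool_pos'])*1000
    print('t',round(o['t'],2),'q',np.round(o['q'],2),'F',np.round(o['contact_force'],1),'open',round(o['opening'],4))
    print('turn',np.round(best[0],3),'shift now-axes',np.round(s,1),'shift after-turn',np.round(s2,1))
E
python3 - <<'E'
from h import *
p=eyes.get_image('top'); im=p['image'].copy()
m=spotter.outline_of('lid',p); print([(round(d['confidence'],2),d['region'].sum()) for d in m])
k=spotter.outline_of('lid_knob',p); print([(round(d['confidence'],2),d['region'].sum()) for d in k])
r=m[0]['region'].astype(np.uint8); c=max(cv2.findContours(r,0,2)[0],key=cv2.contourArea)
b=cv2.boxPoints(cv2.minAreaRect(c)); print(np.round(b)); print(np.round(onz(p,b,0.05),3))
pts=proj(p,[[.464,.201,0],[.464,.201,.11],[.56,-.217,.006],[.543,.204,.068],[.543,.204,.05]]); print(np.round(pts))
big=cv2.resize(im[90:290,100:460],None,fx=2.2,fy=2.2,interpolation=cv2.INTER_CUBIC)
for u in pts: cv2.circle(big,tuple(int(v) for v in (u-[100,90])*2.2),3,(255,0,0),1)
cv2.imwrite('pics/crop1.png',big[:,:,::-1])
E
```

```text
[(0.82, np.int64(3651))]
[(0.95, np.int64(3672))]
[[163. 214.]
 [179. 121.]
 [218. 128.]
 [202. 221.]]
[[0.514 0.248 0.05 ]
 [0.707 0.223 0.05 ]
 [0.695 0.142 0.05 ]
 [0.502 0.169 0.05 ]]
[[190. 240.]
 [181. 240.]
 [386. 199.]
 [184. 200.]
 [186. 201.]]
```

View pics/crop1.png

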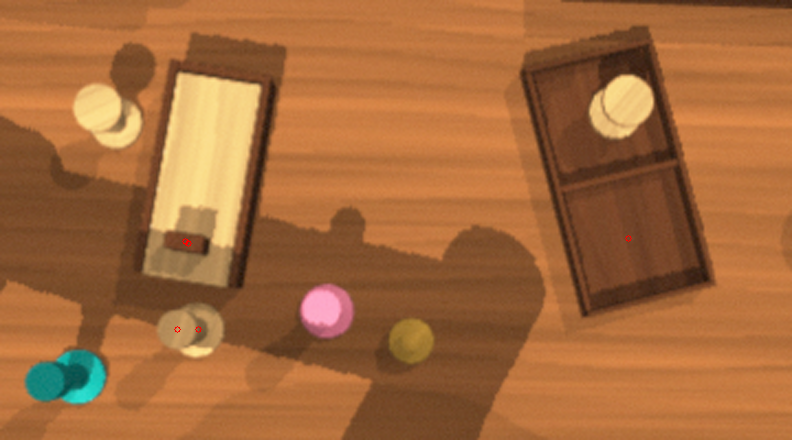

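The pale bobbin at full-image (187,240), just off the lid's near end, is the one. Pink (248,232) and turquoise (130,262) are excluded by colour. The pale ones at (150,142) and in the tray at (382,138) are short with wide heads. Crop confirms this; the lower tray bay (386,199) is the empty one.

Run:
```python
from h import *
plan([.464,.202,.34],np.radians(82.6))
```

```text
t 0.55 q [ 1.1   0.05  1.61  0.    1.48 -0.12] F [ 0.4 -0.5 -0.4] open 0.0852
turn [ 0.    -0.    -0.228] shift now-axes [-364.2 -273.7   64.7] shift after-turn [-293.1 -348.8   64.7]
```

```bash
python3 -m crank '[[0,0,-0.114,0,0,0,-1],[0,0,-0.114,0,0,0,-1],[0,0,0,-25,-29,5,-1],[0,0,0,-25,-29,5,-1],[0,0,0,-25,-29,5,-1],[0,0,0,-25,-29,5,-1],[0,0,0,-25,-29,5,-1],[0,0,0,-25,-29,5,-1]]' 40
python3 - <<'E'
from h import *
plan([.464,.202,.34],np.radians(82.6))
E
```

```text
t: 1.22
tool_pos: [0.3477, 0.3942, 0.3753]
tool_rot: [0.162, 3.135, 0.01]
contact_force: [0.3, -0.1, -0.3]
opening: 0.0853
t 1.22 q [ 0.71 -0.17  1.88  0.    1.43 -0.76] F [ 0.3 -0.1 -0.3] open 0.0853
turn [0.007 0.002 0.026] shift now-axes [-135.5 -179.4   34.3] shift after-turn [-140.1 -175.6   35.3]
```

```bash
python3 -m crank '[[0,0,0.026,-24,-30,6,-1],[0,0,0,-24,-30,6,-1],[0,0,0,-24,-30,6,-1],[0,0,0,-24,-30,6,-1],[0,0,0,-24,-30,6,-1],[0,0,0,-20,-25,5,-1],[0,0,0,0,0,0,-1]]'
python3 - <<'E'
from h import *
plan([.464,.202,.34],np.radians(82.6))
p=wrist(); cv2.imwrite('pics/w1.png',p['image'][:,:,::-1])
for q in ('bobbin','lid_knob'):
    for d in spotter.mark_of(q,p)[:5]: print(q,np.round(d['centre'],3),round(d['confidence'],2))
E
```

```text
t: 1.8
tool_pos: [0.4706, 0.1886, 0.3392]
tool_rot: [0.212, 3.126, 0.012]
contact_force: [0.6, 0.1, -1.1]
opening: 0.0856
t 1.8 q [ 0.23 -0.19  1.95  0.    1.37 -1.2 ] F [ 0.6  0.1 -1.1] open 0.0856
turn [ 0.008  0.007 -0.007] shift now-axes [ 8.3 12.4 -0.8] shift after-turn [ 8.2 12.4 -0.8]
bobbin [0.469 0.204 0.004] 0.93
bobbin [0.417 0.314 0.   ] 0.83
bobbin [0.486 0.078 0.002] 0.66
lid_knob [0.538 0.202 0.066] 0.77
```

View pics/w1.png

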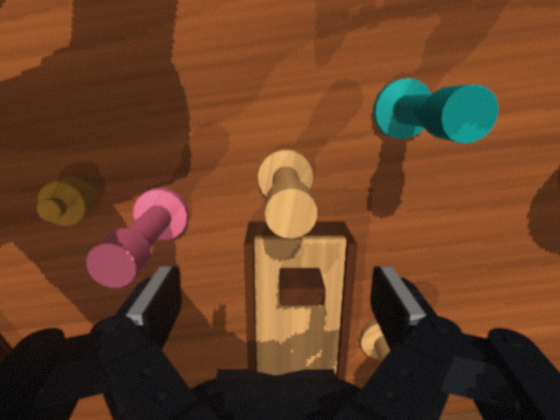

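The wrist view shows the pale bobbin, head at (291,211) and foot at (285,175), in line with the box end; the knob is at (301,287).

Run:
```python
from h import *
o=ctrl.get_obs(); p=wrist()
def pts(uv,z): print(z,np.round(onz(p,uv,z),4).tolist())
pts([[291,211]],.11); pts([[285,177]],.009); pts([[301,270]],.086)
pts([[255,238],[256,370],[347,237],[339,370]],.052)
pts([[247,225],[352,222]],.055)
plan([.466,.203,.251],np.radians(82.6))
```

```text
0.11 [[0.4621, 0.207, 0.11]]
0.009 [[0.4632, 0.2069, 0.009]]
0.086 [[0.5188, 0.2094, 0.086]]
0.052 [[0.5023, 0.1748, 0.052], [0.6422, 0.1545, 0.052], [0.512, 0.2524, 0.052], [0.654, 0.2357, 0.052]]
0.055 [[0.4885, 0.1703, 0.055], [0.4977, 0.2569, 0.055]]
t 2.0 q [ 0.24 -0.19  1.95  0.01  1.37 -1.2 ] F [-0.2 -0.  -0.1] open 0.0857
turn [ 0.011  0.007 -0.   ] shift now-axes [ 4.5  8.5 89.3] shift after-turn [ 3.9  9.5 89.3]
```

```bash
python3 -m crank '[[0.011,0.007,0,6,11,10,-1],[0,0,0,0,0,20,-1],[0,0,0,0,0,20,-1],[0,0,0,0,0,20,-1],[0,0,0,0,0,12,-1],[0,0,0,0,0,0,-1]]'
python3 - <<'E'
from h import *
plan([.464,.205,.251],np.radians(82.6))
E
```

```text
t: 2.5
tool_pos: [0.4614, 0.2146, 0.2605]
tool_rot: [0.18, 3.128, 0.007]
contact_force: [-1.3, -0.2, -0.3]
opening: 0.0856
t 2.5 q [ 0.29 -0.09  2.01  0.    1.22 -1.17] F [-1.3 -0.2 -0.3] open 0.0856
turn [0.005 0.009 0.014] shift now-axes [-3.6 -9.3  9.5] shift after-turn [-3.8 -9.2  9.5]
```

```bash
python3 -m crank '[[0,0.009,0,-4,-9,5,-1],[0,0,0,0,0,0,-1],[0,0,0,0,0,0,-1]]'
python3 - <<'E'
from h import *
plan([.464,.205,.251],np.radians(82.6))
E
```

```text
t: 2.75
tool_pos: [0.4637, 0.2074, 0.2566]
tool_rot: [0.171, 3.137, 0.009]
contact_force: [0.7, -0.2, -0.2]
opening: 0.0856
t 2.75 q [ 0.27 -0.09  2.01  0.01  1.22 -1.19] F [ 0.7 -0.2 -0.2] open 0.0856
turn [ 0.006 -0.     0.02 ] shift now-axes [-0.5 -2.4  5.6] shift after-turn [-0.6 -2.3  5.6]
```

```bash
python3 -m crank '[[0.006,0,0.02,-1,-2,6,-1],[0,0,0,0,0,0,-1],[0,0,0,0,0,0,-1]]'
python3 - <<'E'
from h import *
plan([.464,.205,.251],np.radians(82.6))
p=wrist(); cv2.imwrite('pics/w2.png',p['image'][:,:,::-1])
E
```

```text
t: 3.0
tool_pos: [0.4655, 0.2054, 0.2528]
tool_rot: [0.205, 3.131, 0.001]
contact_force: [-0.6, 0.3, -0.8]
opening: 0.0852
t 3.0 q [ 0.27 -0.08  2.01 -0.    1.21 -1.17] F [-0.6  0.3 -0.8] open 0.0852
turn [ 0.001  0.004 -0.002] shift now-axes [ 1.4 -0.6  1.8] shift after-turn [ 1.4 -0.6  1.8]
```

View pics/w2.png

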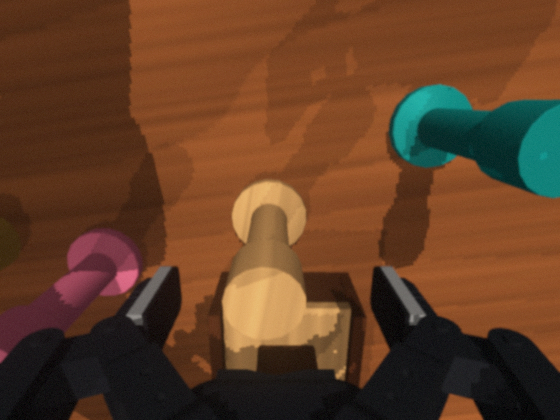

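Run:
```python
from h import *
p=wrist()
print(onz(p,[[265,301]],.11),onz(p,[[269,218]],.009))
o=p['obs'];Rc=R.from_rotvec(o['tool_rot']);print(proj(p,o['tool_pos']+Rc.apply([[0,0,.155],[0,0,.142]])))
```

```text
[[0.46364901 0.20264093 0.11      ]] [[0.46542313 0.20222313 0.009     ]]
[[272.95496396 288.49482474]
 [272.7345127  306.30035474]]
```

Aligned within about 3 mm; nudge and close.

```bash
python3 -m crank '[[0,0,0,1,-2.5,1,-1],[0,0,0,0,0,0,0],[0,0,0,0,0,0,0.4],[0,0,0,0,0,0,1],[0,0,0,0,0,0,1],[0,0,0,0,0,0,1],[0,0,0,0,0,0,1]]' 40;  python3 -m crank '[[0,0,0,0,0,0,1],[0,0,0,0,0,0,1],[0,0,0,0,0,0,1]]'
```

```text
t: 3.68
tool_pos: [0.4642, 0.2026, 0.2523]
tool_rot: [0.205, 3.13, 0.001]
contact_force: [-0.1, -0.2, -1.4]
opening: 0.0327
t: 3.93
tool_pos: [0.4643, 0.2026, 0.2523]
tool_rot: [0.205, 3.13, 0.001]
contact_force: [-0.1, -0.3, -0.0]
opening: 0.0327
```

```bash
python3 -m crank '[[0,0,0,0,0,-10,1],[0,0,0,0,0,-20,1],[0,0,0,0,0,-25,1],[0,0,0,0,0,-25,1],[0,0,0,0,0,-25,1],[0,0,0,0,0,-20,1],[0,0,0,0,0,-10,1],[0,0,0,0,0,0,1]]'
python3 - <<'E'
from h import *
p=eyes.get_image('side'); cv2.imwrite('pics/s2.png',p['image'][:,:,::-1])
plan([.561,-.217,.39],np.radians(82.6))
E
```

```text
t: 4.6
tool_pos: [0.462, 0.2025, 0.3938]
tool_rot: [-0.205, -3.134, 0.001]
contact_force: [0.5, -1.1, -1.7]
opening: 0.0327
t 4.65 q [ 0.27 -0.23  1.9  -0.    1.48 -1.17] F [-0.   0.5 -0.2] open 0.0327
turn [-0.001 -0.002 -0.002] shift now-axes [-152.9 -402.9    2.9] shift after-turn [-152.3 -403.2    2.8]
```

View pics/s2.png

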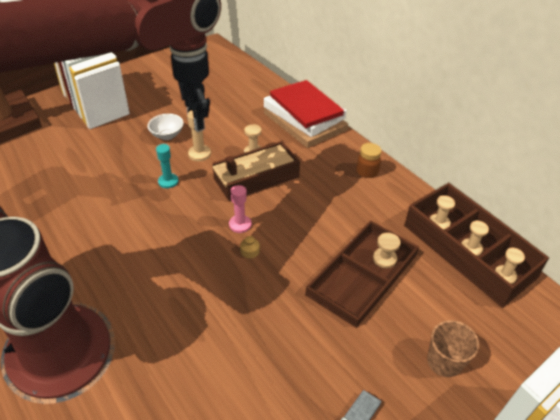

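The bobbin is lifted upright at (200,135) and clear of everything. Now I'll carry it to the tray.

```bash
python3 -m crank '[[0,0,0,-6,-15,0,1],[0,0,0,-10,-27,0,1],[0,0,0,-10,-27,0,1],[0,0,0,-10,-27,0,1],[0,0,0,-10,-27,0,1],[0,0,0,-10,-27,0,1],[0,0,0,-10,-27,0,1],[0,0,0,-10,-27,0,1]]';python3 - <<'E'
from h import *
plan([.561,-.217,.39],np.radians(82.6))
E
```

```text
t: 5.32
tool_pos: [0.5089, -0.0134, 0.3776]
tool_rot: [-0.186, -3.113, -0.001]
contact_force: [0.1, -0.6, -1.6]
opening: 0.033
t 5.32 q [-0.17 -0.21  1.9  -0.    1.47 -1.62] F [ 0.1 -0.6 -1.6] open 0.033
turn [-0.001 -0.023  0.01 ] shift now-axes [ -75.7 -195.9  -14. ] shift after-turn [ -77.9 -195.2  -12.4]
```

```bash
python3 -m crank '[[0,-0.02,0.01,-10,-26,-2,1],[0,0,0,-10,-26,-2,1],[0,0,0,-10,-26,-2,1],[0,0,0,-10,-26,-2,1],[0,0,0,-10,-26,-2,1],[0,0,0,-9,-22,0,1],[0,0,0,-5,-12,0,1],[0,0,0,0,0,0,1]]';python3 - <<'E'
from h import *
plan([.561,-.217,.39],np.radians(82.6))
for n in ('top','side'):
    p=eyes.get_image(n)
    for d in spotter.mark_of('empty_bay',p): print(n,d['centre'],d['confidence'])
    if n=='top':
        cv2.imwrite('pics/t3.png',p['image'][:,:,::-1])
        print(onz(p,[[338,115],[396,105],[424,216],[366,234]],.03))
E
```

```text
t: 5.98
tool_pos: [0.5488, -0.197, 0.3676]
tool_rot: [-0.213, -3.105, -0.011]
contact_force: [-0.7, 1.2, -0.6]
opening: 0.0329
t 5.98 q [-0.47 -0.01  1.74 -0.    1.44 -1.9 ] F [-0.7  1.2 -0.6] open 0.0329
turn [ 0.005 -0.029 -0.008] shift now-axes [-14.2 -18.1 -22.9] shift after-turn [-14.7 -18.3 -22.4]
top [0.557, -0.2163, 0.0072] 0.93
top [0.5362, -0.197, 0.113] 0.36
[[ 0.73450466 -0.10839485  0.03      ]
 [ 0.76017235 -0.23363165  0.03      ]
 [ 0.52238219 -0.29354714  0.03      ]
 [ 0.48222982 -0.16979895  0.03      ]]
side [0.5635, -0.2194, 0.0035] 0.94
```

View pics/t3.png

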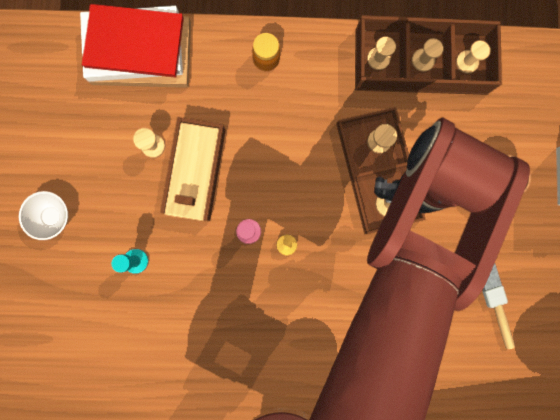

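```bash
python3 -m crank '[[0,-0.029,0,-14,-18,0,1],[0,0,0,0,0,0,1],[0,0,0,0,0,0,1]]';python3 - <<'E'
from h import *
plan([.561,-.217,.262],np.radians(82.6))
E
```

```text
t: 6.43
tool_pos: [0.5603, -0.2097, 0.3685]
tool_rot: [0.2, 3.133, 0.011]
contact_force: [-0.7, -0.3, -0.9]
opening: 0.033
t 6.43 q [-0.48  0.01  1.71  0.01  1.41 -1.93] F [-0.7 -0.3 -0.9] open 0.033
turn [0.007 0.002 0.002] shift now-axes [ -1.4  -7.9 106.5] shift after-turn [ -1.6  -7.2 106.5]
```

```bash
python3 -m crank '[[0.007,0,0,-2,-7,15,1],[0,0,0,0,0,20,1],[0,0,0,0,0,20,1],[0,0,0,0,0,20,1],[0,0,0,0,0,12,1],[0,0,0,0,0,8,1],[0,0,0,0,0,0,1],[0,0,0,0,0,0,1]]';python3 - <<'E'
from h import *
plan([.561,-.217,.262],np.radians(82.6))
E
```

```text
t: 7.1
tool_pos: [0.5623, -0.2089, 0.2745]
tool_rot: [0.185, 3.129, -0.002]
contact_force: [0.4, -0.7, -1.0]
opening: 0.0328
t 7.1 q [-0.48  0.11  1.78  0.    1.25 -1.93] F [ 0.4 -0.7 -1. ] open 0.0328
turn [-0.001  0.007  0.011] shift now-axes [ 0.4 -8.2 12.5] shift after-turn [ 0.2 -8.2 12.5]
```

```bash
python3 -m crank '[[0,0.007,0.01,0,-8,4,1],[0,0,0,0,0,4,1],[0,0,0,0,0,4,1],[0,0,0,0,0,0,1],[0,0,0,0,0,0,1]]';python3 - <<'E'
from h import *
plan([.561,-.217,.260],np.radians(82.6))
p=wrist(); cv2.imwrite('pics/w4.png',p['image'][:,:,::-1])
E
```

```text
t: 7.52
tool_pos: [0.5626, -0.2183, 0.2658]
tool_rot: [0.202, 3.13, -0.006]
contact_force: [0.4, -0.2, -0.9]
opening: 0.0329
t 7.52 q [-0.49  0.12  1.78 -0.    1.23 -1.93] F [ 0.4 -0.2 -0.9] open 0.0329
turn [-0.003  0.006  0.   ] shift now-axes [1.8 1.1 5.8] shift after-turn [1.8 1.1 5.8]
```

View pics/w4.png

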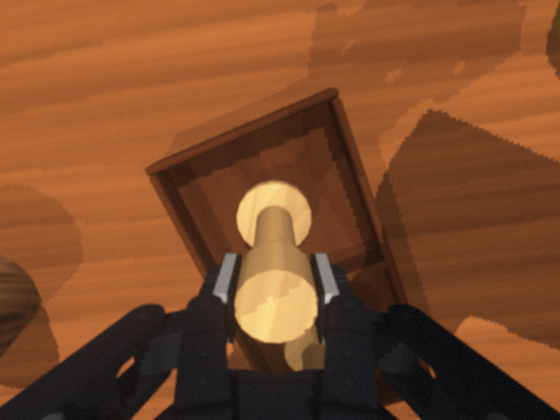

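The foot (274,215) is inside the bay, near its middle, and the bobbin is upright. I'll lower until it touches.

```bash
python3 -m crank '[[0,0.006,0,0,0,3,1],[0,0,0,0,0,2,1],[0,0,0,0,0,2,1],[0,0,0,0,0,0,1]]';python3 -m crank '[[0,0,0,0,0,2,1],[0,0,0,0,0,0,1]]'
```

```text
t: 7.9
tool_pos: [0.5628, -0.2185, 0.259]
tool_rot: [-0.203, -3.135, 0.006]
contact_force: [-0.2, -0.5, -1.8]
opening: 0.0328
t: 8.07
tool_pos: [0.5636, -0.2189, 0.2589]
tool_rot: [0.202, 3.133, -0.008]
contact_force: [0.2, 0.4, -0.5]
opening: 0.0326
```

```bash
python3 -m crank '[[0,0,0,0,0,2,1],[0,0,0,0,0,0,1]]';python3 -m crank '[[0,0,0,0,0,2,1],[0,0,0,0,0,0,1]]'
```

```text
t: 8.23
tool_pos: [0.5643, -0.2193, 0.2587]
tool_rot: [0.202, 3.13, -0.011]
contact_force: [0.5, 0.3, -0.9]
opening: 0.033
t: 8.4
tool_pos: [0.5652, -0.2197, 0.2587]
tool_rot: [0.202, 3.127, -0.013]
contact_force: [0.4, -0.1, -1.3]
opening: 0.033
```

```bash
python3 -m crank '[[0,0.012,0,0,0,3,1],[0,0,0,0,0,2,1]]'
python3 - <<'E'
from h import *
plan([.561,-.217,.258],np.radians(82.6))
p=eyes.get_image('side'); cv2.imwrite('pics/s5.png',cv2.resize(p['image'][200:340,280:440],None,fx=4,fy=4)[:,:,::-1])
E
```

```text
t: 8.57
tool_pos: [0.5672, -0.2204, 0.2584]
tool_rot: [0.203, 3.131, -0.013]
contact_force: [-2.2, 2.8, 9.7]
opening: 0.0325
t 8.57 q [-0.49  0.14  1.77 -0.01  1.22 -1.93] F [-2.2  2.8  9.7] open 0.0325
turn [-0.008  0.004 -0.   ] shift now-axes [6.6 2.6 0.3] shift after-turn [6.6 2.6 0.4]
```

View pics/s5.png

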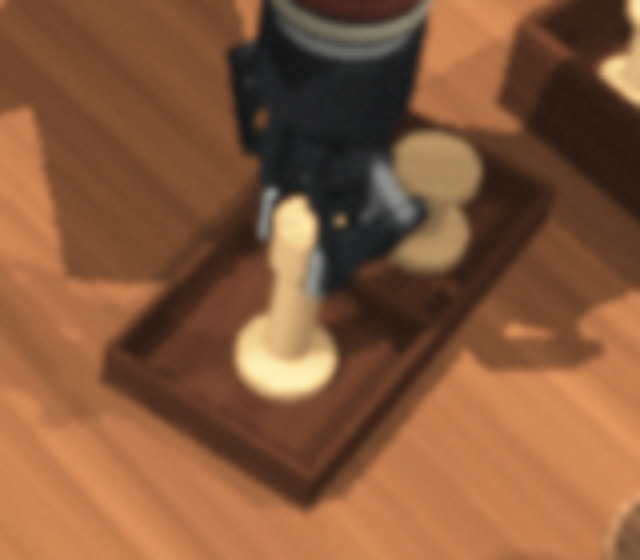

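Contact confirmed at about 10 N, with the foot on the bay floor. I'll relieve the load slightly and open.

```bash
python3 -m crank '[[0,0,0,0,0,0,1],[0,0,0,0,0,0,0.5],[0,0,0,0,0,0,0],[0,0,0,0,0,0,-0.5],[0,0,0,0,0,0,-1],[0,0,0,0,0,0,-1],[0,0,0,0,0,0,-1]]'
python3 - <<'E'
from h import *
plan([.561,-.217,.4],np.radians(82.6))
p=wrist(); cv2.imwrite('pics/w6.png',p['image'][:,:,::-1])
E
```

```text
t: 9.2
tool_pos: [0.5663, -0.2198, 0.2555]
tool_rot: [-0.203, -3.134, 0.012]
contact_force: [0.3, -0.7, 0.1]
opening: 0.0855
t 9.2 q [-0.49  0.15  1.77 -0.01  1.22 -1.93] F [ 0.3 -0.7  0.1] open 0.0855
turn [-0.007 -0.     0.   ] shift now-axes [   5.7    1.1 -144.5] shift after-turn [   5.7    2.1 -144.5]
```

View pics/w6.png

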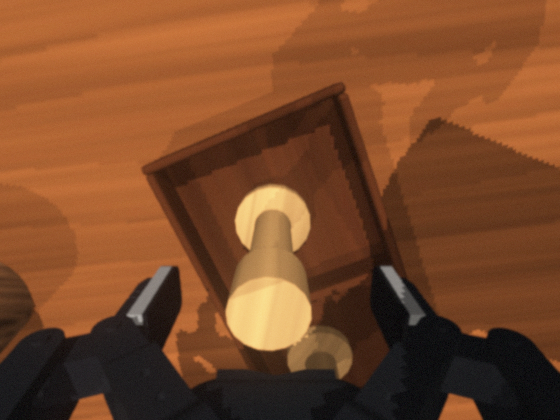

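The bobbin stands free between the open fingers: foot at (273,220), head at (268,312). Next I lift straight up.

```bash
python3 -m crank '[[0,0,0,0,0,-10,-1],[0,0,0,0,0,-20,-1],[0,0,0,0,0,-25,-1],[0,0,0,0,0,-25,-1],[0,0,0,0,0,-20,-1],[0,0,0,0,0,-10,-1],[0,0,0,0,0,0,-1]]'
python3 - <<'E'
from h import *
p=wrist(); cv2.imwrite('pics/w7.png',p['image'][:,:,::-1])
for d in spotter.mark_of('bobbin',p)[:3]: print(d['centre'],d['confidence'])
plan([.538,.204,.37],np.radians(82.6))
E
```

```text
t: 9.83
tool_pos: [0.5658, -0.2187, 0.3715]
tool_rot: [-0.203, -3.131, 0.009]
contact_force: [-0.5, -0.5, -0.3]
opening: 0.0859
[0.5726, -0.2245, 0.0074] 0.91
t 9.93 q [-0.49  0.03  1.69 -0.01  1.42 -1.93] F [ 0.4  0.3 -0.2] open 0.0852
turn [-0.005 -0.007 -0.   ] shift now-axes [ 81.6 415.5  -2.8] shift after-turn [ 81.5 415.5  -1.4]
```

View pics/w7.png

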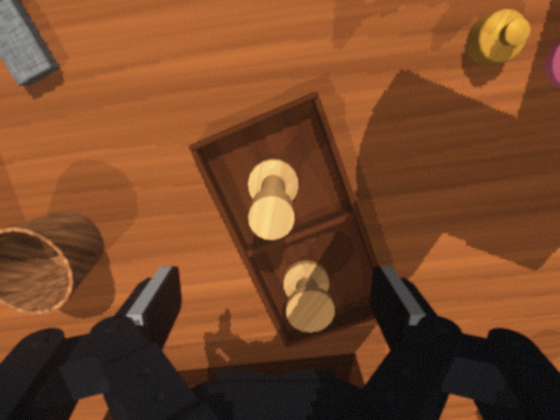

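The bobbin stands upright in the bay, clear of the walls (foot at (272,185)). Now on to the knob.

```bash
python3 -m crank '[[0,0,0,3,15,0,-1],[0,0,0,6,30,0,-1],[0,0,0,6,30,0,-1],[0,0,0,6,30,0,-1],[0,0,0,6,30,0,-1],[0,0,0,6,30,0,-1],[0,0,0,6,30,0,-1],[0,0,0,6,30,0,-1]]';python3 - <<'E'
from h import *
plan([.530,.204,.33],np.radians(82.6))
E
```

```text
t: 10.6
tool_pos: [0.5448, 0.0193, 0.3519]
tool_rot: [-0.217, -3.101, -0.002]
contact_force: [-0.0, -0.2, 0.5]
opening: 0.0857
t 10.6 q [-0.1  -0.09  1.84  0.    1.42 -1.53] F [-0.  -0.2  0.5] open 0.0857
turn [-0.001 -0.033 -0.01 ] shift now-axes [ 39.6 180.9  23.1] shift after-turn [ 38.4 181.3  21.9]
```

```bash
python3 -m crank '[[0,-0.02,-0.01,5,29,0,-1],[0,0,0,6,29,2,-1],[0,0,0,6,29,2,-1],[0,0,0,6,27,2,-1],[0,0,0,6,20,2,-1],[0,0,0,3,10,0,-1],[0,0,0,0,0,0,-1],[0,0,0,0,0,0,-1]]';python3 - <<'E'
from h import *
plan([.530,.204,.33],np.radians(82.6))
E
```

```text
t: 11.27
tool_pos: [0.5209, 0.1825, 0.3277]
tool_rot: [-0.184, -3.097, 0.003]
contact_force: [0.5, -0.3, 0.4]
opening: 0.0855
t 11.27 q [ 0.2  -0.05  1.85  0.01  1.38 -1.25] F [ 0.5 -0.3  0.4] open 0.0855
turn [-0.004 -0.039  0.011] shift now-axes [-6.4 22.4 -2.6] shift after-turn [-6.2 22.5 -2.3]
```

```bash
python3 -m crank '[[0,-0.039,0.011,-5,22,-3,-1],[0,0,0,0,0,0,-1],[0,0,0,0,0,0,-1]]';python3 - <<'E'
from h import *
plan([.54,.204,.33],np.radians(82.6))
p=wrist(); cv2.imwrite('pics/w8.png',p['image'][:,:,::-1])
for n,p in (('w',p),('top',eyes.get_image('top'))):
  for q in ('lid_knob',):
    for d in spotter.mark_of(q,p)[:5]: print(n,q,np.round(d['centre'],3),round(d['confidence'],2))
E
```

```text
t: 11.52
tool_pos: [0.5286, 0.2015, 0.3283]
tool_rot: [-0.208, -3.132, 0.011]
contact_force: [-0.4, -0.5, -1.1]
opening: 0.0851
t 11.52 q [ 0.23 -0.03  1.82 -0.01  1.35 -1.2 ] F [-0.4 -0.5 -1.1] open 0.0851
turn [-0.007 -0.002 -0.004] shift now-axes [-10.9   4.   -1.8] shift after-turn [-10.9   3.9  -1.7]
w lid_knob [0.54  0.203 0.066] 0.63
top lid_knob [0.542 0.199 0.067] 0.66
```

View pics/w8.png

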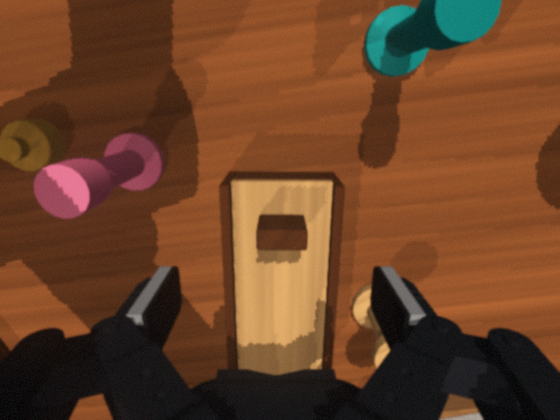

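Run:
```python
from h import *
p=wrist()
cv2.imwrite('pics/w8c.png',cv2.resize(p['image'][160:300,200:360],None,fx=5,fy=4,interpolation=2)[:,:,::-1])
print(onz(p,[[282,240]],.086),onz(p,[[232,180],[241,372],[332,180],[322,372]],.051))
for d in spotter.look_for('bobbin',p): print(np.round(d['centre'],3),d['confidence'])
```

```text
[[0.54437583 0.20347    0.086     ]] [[0.50471533 0.17018236 0.051     ]
 [0.68875815 0.1463082  0.051     ]
 [0.51490238 0.24652748 0.051     ]
 [0.69858306 0.22214947 0.051     ]]
[0.422 0.306 0.087] 0.93
[0.482 0.083 0.096] 0.56
```

View pics/w8c.png

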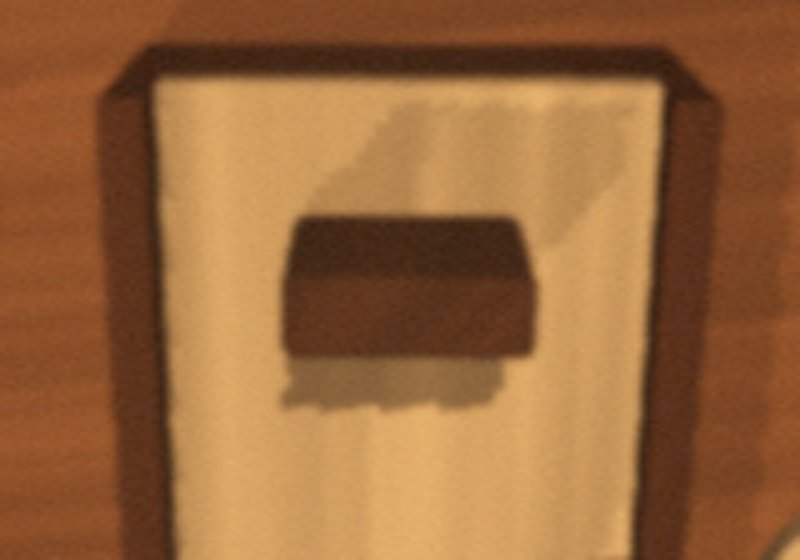

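```bash
python3 -m crank '[[0,0,0,-14,2,15,-1],[0,0,0,0,0,20,-1],[0,0,0,0,0,20,-1],[0,0,0,0,0,15,-1],[0,0,0,0,0,10,-1],[0,0,0,0,0,0,-1],[0,0,0,0,0,0,-1]]';python3 - <<'E'
from h import *
plan([.544,.2035,.235],np.radians(82.6))
E
```

```text
t: 12.4
tool_pos: [0.5448, 0.1989, 0.249]
tool_rot: [0.214, 3.13, -0.007]
contact_force: [0.7, -0.2, 0.1]
opening: 0.0852
t 12.4 q [ 0.22  0.09  1.84 -0.01  1.2  -1.21] F [ 0.7 -0.2  0.1] open 0.0852
turn [-0.004  0.004 -0.007] shift now-axes [ 1.5  4.5 13.9] shift after-turn [ 1.4  4.4 14. ]
```

```bash
python3 -m crank '[[0,0.004,-0.007,1,4.5,8,-1],[0,0,0,0,0,6,-1],[0,0,0,0,0,0,-1],[0,0,0,0,0,0,-1]]';python3 - <<'E'
from h import *
plan([.544,.2035,.235],np.radians(82.6))
p=wrist(); cv2.imwrite('pics/w9.png',p['image'][:,:,::-1])
E
```

```text
t: 12.73
tool_pos: [0.5454, 0.2041, 0.2366]
tool_rot: [0.202, 3.131, -0.005]
contact_force: [0.0, -0.4, -0.5]
opening: 0.0856
t 12.73 q [ 0.23  0.11  1.84 -0.    1.18 -1.21] F [ 0.  -0.4 -0.5] open 0.0856
turn [-0.003  0.004  0.   ] shift now-axes [ 1.3 -0.8  1.6] shift after-turn [ 1.3 -0.8  1.6]
```

View pics/w9.png

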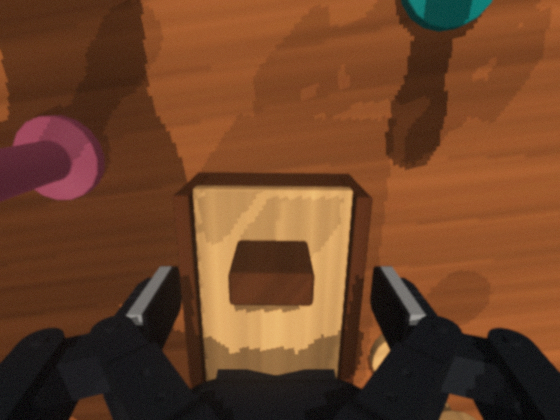

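The knob's top (271,288) is centred between the fingers. Closing.

```bash
python3 -m crank '[[0,0,0,0,0,0,0],[0,0,0,0,0,0,0.4],[0,0,0,0,0,0,1],[0,0,0,0,0,0,1],[0,0,0,0,0,0,1],[0,0,0,0,0,0,1],[0,0,0,0,0,0,1]]' 40;python3 -m crank '[[0,0,0,5,0,0,1],[0,0,0,8,0,0,1],[0,0,0,8,0,0,1]]'
```

```text
t: 13.37
tool_pos: [0.5461, 0.2027, 0.2389]
tool_rot: [0.201, 3.129, -0.012]
contact_force: [-0.4, 1.3, -2.1]
opening: 0.0349
t: 13.62
tool_pos: [0.5253, 0.2055, 0.2389]
tool_rot: [0.201, 3.126, -0.011]
contact_force: [2.4, 0.5, -1.2]
opening: 0.0355
```

```bash
python3 -m crank '[[0,0,0,10,0,0,1],[0,0,0,10,0,0,1],[0,0,0,10,0,0,1],[0,0,0,10,0,0,1],[0,0,0,8,0,0,1],[0,0,0,0,0,0,1]]';python3 - <<'E'
from h import *
plan([.5461-.0992,.2027+.0129,.239],np.radians(82.6))
E
```

```text
t: 14.12
tool_pos: [0.4703, 0.213, 0.2389]
tool_rot: [0.198, 3.125, -0.01]
contact_force: [1.7, -0.0, -1.5]
opening: 0.0353
t 14.12 q [ 0.28 -0.04  2.   -0.01  1.18 -1.16] F [ 1.7 -0.  -1.5] open 0.0353
turn [-0.006  0.011  0.002] shift now-axes [23.6 -0.4 -0.3] shift after-turn [23.6 -0.5 -0.1]
```

```bash
python3 -m crank '[[0,0,0,8,0,0,1],[0,0,0,7,0,0,1],[0,0,0,4,0,0,1]]';python3 -m crank '[[0,0,0,3,0,0,1],[0,0,0,3,0,0,1]]'; python3 -m crank '[[0,0,0,3,0,0,1],[0,0,0,3,0,0,1]]'
```

```text
t: 14.37
tool_pos: [0.4499, 0.2157, 0.2389]
tool_rot: [0.199, 3.124, -0.009]
contact_force: [2.1, 1.1, 0.3]
opening: 0.0351
t: 14.53
tool_pos: [0.4453, 0.2162, 0.2391]
tool_rot: [0.197, 3.11, -0.008]
contact_force: [22.4, -0.6, -17.4]
opening: 0.0347
t: 14.7
tool_pos: [0.4422, 0.2162, 0.2391]
tool_rot: [0.197, 3.092, -0.006]
contact_force: [12.9, -0.2, -9.8]
opening: 0.0351
```

The stop is reached (22 N after about 101 mm of travel). I'll release and look.

```bash
python3 -m crank '[[0,0,0,0,0,0,1],[0,0,0,0,0,0,0.5],[0,0,0,0,0,0,0],[0,0,0,0,0,0,-1],[0,0,0,0,0,0,-1],[0,0,0,0,0,0,-1],[0,0,0,0,0,0,-1]]'
python3 - <<'E'
from h import *
plan([.444,.216,.36],np.radians(82.6))
p=wrist(); cv2.imwrite('pics/w10.png',p['image'][:,:,::-1])
for d in spotter.mark_of('lid_knob',p)[:5]: print(np.round(d['centre'],3),round(d['confidence'],2))
E
```

```text
t: 15.28
tool_pos: [0.4413, 0.2158, 0.2384]
tool_rot: [0.199, 3.096, -0.008]
contact_force: [-0.9, 0.3, -0.2]
opening: 0.0853
t 15.28 q [ 0.31 -0.11  2.07 -0.02  1.15 -1.13] F [-0.9  0.3 -0.2] open 0.0853
turn [-0.003  0.04   0.001] shift now-axes [  -7.5    0.2 -121.4] shift after-turn [  -2.6    0.5 -121.6]
[0.445 0.216 0.067] 0.67
```

View pics/w10.png

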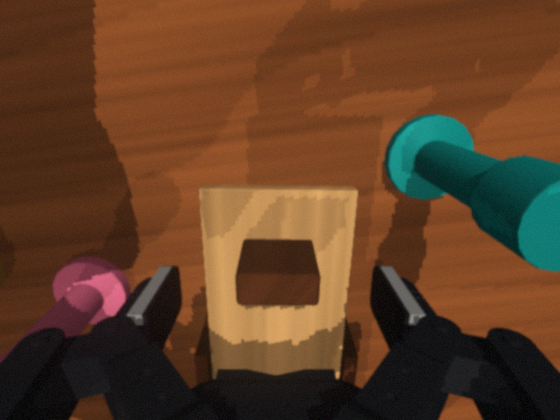

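The fingers are clear of the grip (at (278,272)) and the lid sticks out past the box end. I'll rise and take overall pictures.

```bash
python3 -m crank '[[0,0,0,0,0,-10,-1],[0,0,0,0,0,-20,-1],[0,0,0,0,0,-25,-1],[0,0,0,0,0,-25,-1],[0,0,0,0,0,-20,-1],[0,0,0,0,0,-10,-1],[0,0,0,0,0,0,-1],[0,0,0,0,0,0,-1]]'
python3 - <<'E'
from h import *
o=ctrl.get_obs(); print(o['t'],o['tool_pos'],o['contact_force'])
w=wrist(); s=eyes.get_image('side'); t=eyes.get_image('top')
for n,p in (('w',w),('s',s),('t',t)):
  cv2.imwrite(f'pics/{n}11.png',p['image'][:,:,::-1])
  for q in ('lid_knob','bobbin'):
    for d in spotter.mark_of(q,p)[:5]: print(n,q,np.round(d['centre'],3),round(d['confidence'],2))
E
```

```text
t: 16.05
tool_pos: [0.4359, 0.2166, 0.3558]
tool_rot: [0.199, 3.097, -0.01]
contact_force: [-0.2, -0.0, 0.3]
opening: 0.0854
16.05 [0.43591051 0.21655092 0.35579372] [-0.2138701  -0.00726596  0.27701817]
w lid_knob [0.442 0.216 0.07 ] 0.77
w bobbin [0.484 0.074 0.002] 0.55
w bobbin [0.415 0.316 0.003] 0.55
s lid_knob [0.449 0.215 0.069] 0.89
s bobbin [ 0.419  0.312 -0.   ] 0.79
s bobbin [ 0.57  -0.224  0.006] 0.73
s bobbin [ 0.482  0.077 -0.001] 0.65
s bobbin [0.447 0.216 0.069] 0.28
t lid_knob [0.445 0.214 0.07 ] 0.62
t bobbin [ 0.567 -0.223  0.006] 0.87
t bobbin [0.487 0.08  0.003] 0.62
```

View pics/s11.png

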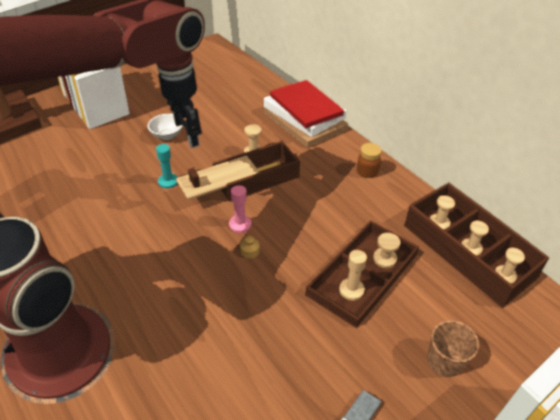

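View pics/w11.png

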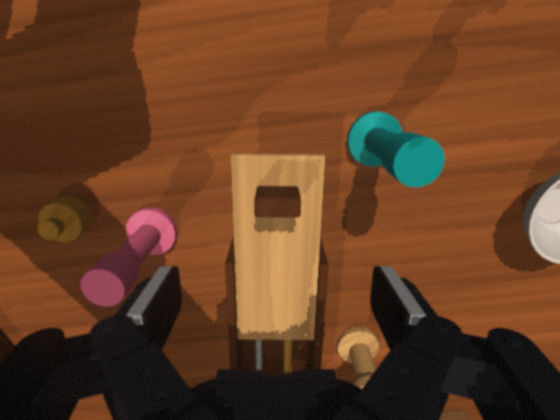

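View pics/t11.png

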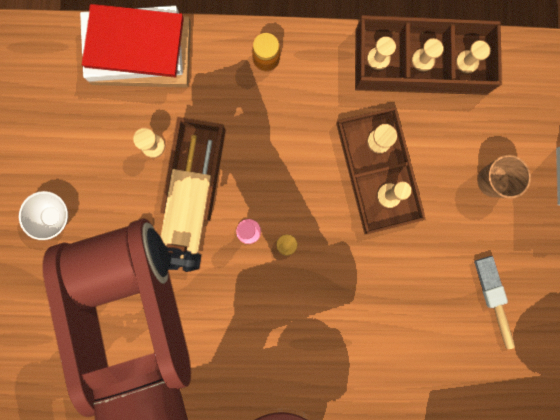

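The pictures show the lid fully slid out with its tools exposed. The bobbin stands upright in the empty bay: (352,285) in the side view, (390,195) in the top view. The neighbours haven't moved and the gripper is clear of everything, so I'm handing in.

```bash
python3 -c "
from station import ctrl
print(ctrl.finish_job())"
```

```text
the job is handed in; nothing more can be done
None
```

The job is done and handed in at about 16 s. With the lid still shut, I moved the pale bobbin into the tray's empty bay. I then gripped the lid knob, pulled the lid to its stop, let go and raised the gripper clear.

**Bobbin:** the last side and top pictures show it upright at about (0.57, -0.223), roughly 10 mm from the bay centre and clear of the walls. While I was setting it down, the small lowering steps made the tool drift about 5 mm and tilt slightly. It stood straight once released.

**Lid:** the tool travelled about 101 mm and the force rose to 22 N at the stop. The detectors put the knob at about (0.445, 0.215), which is 100 mm from where it was shut; the wrist and side readings differed from that by about 3–4 mm. It stayed open after release.

**Surroundings:** the pink and turquoise bobbins and the other objects did not move. No check failed, and the measured contact force was near zero before handing in.

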